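# Centrifuge rotor: flick, free-run check, brake on the mark

## Task

The small centrifuge stands open with its rotor empty: do the free-running check by hand. With a fingertip on the flat rim, flick the rotor so that it spins anticlockwise (seen from above), let it run by itself untouched for at least two seconds, then brake it with a fingertip on the rim so that it comes to rest with its white index bar opposite the pointer on the deck, and take the hand away; do not let it run down, or leave it standing, anywhere else. Nothing is to be gripped or lifted: leave the clamping nut in the middle alone, and leave the rotor lid, the bottle and the tubes where they are.

Things in the scene. Friction and masses are not known exactly. Their poses are not given: they have to be found in the camera images.
- centrifuge: White bench microcentrifuge, fixed, 310 mm deep, 250 mm wide, flat deck 180 mm above the bench. Origin: on the bench under the vertical rotor axis. Its -x looks to its front (dark panel, 145 mm from the origin), which stands to the robot's left (world +y, within 20 degrees); +x to its back. In the deck is an open round bowl of 104 mm inner radius about the axis, the rotor inside it.
- lid_hinge (a point): Foot of the open lid: middle of the deck's back edge, 160 mm behind the rotor axis, 180 mm above the bench. From here the lid, fixed, 250 mm wide and 30 mm thick, leans back 30 degrees from upright to a top edge 395 mm above the bench and 280 to 300 mm behind the axis. Keep the arm out of it.
- rotor (a joint): Angle of the rotor, rad, counted through many turns without wrapping; grows anticlockwise seen from above. At 0, 2 pi, 4 pi.. the index bar is opposite the pointer. Starts at rest between 0.9 and 5.4. Inertia 0.0015 to 0.0024 kg m2; bearing drag slows it by only 0.12 to 0.6 rad/s each second (more when fast), so it coasts for 5 to 20 s.
- index (a point): Point on the dark rotor (176 mm across, 18 places), on the middle of its white index bar (7 mm wide, 20 mm long, across the rim), 78 mm from the axis. The bar is flush in the rotor's smooth level rim, a flat ring from 68 to 88 mm radius, 165 mm above the bench, 15 mm below the deck. A fingertip pressed on the rim drags the rotor or, with a few newtons, stops it almost at once. Inside the rim it dishes down.
- motor (a joint): How far the rotor is pressed down, m, 0 at rest, 0.005 at most. The motor hangs in soft rubber mounts, so the rotor, always level, sinks under a fingertip anywhere on the rim: after the first 1 to 4 N by 1 mm per 2.5 N, and springs back.
- pointer (a point): Fixed point level with the rim, 78 mm from the axis, on the line from the axis to the dark triangle (22 mm wide and long, tip towards the bowl) on the deck at the machine's front: where the index bar's middle must come to rest.
- nut_top (a point): Top centre of the knurled steel clamping nut on the rotor's hub, 30 mm across, 22 mm tall, on the rotor axis, 173 mm above the bench; turns with the rotor. Not to be touched.
- rotor_lid: Loose round aluminium rotor lid with a knob, 144 mm across, 30 mm tall, lying on the bench in front of the machine. Origin: centre of its underside. Leave alone.
- solvent_bottle: Loose amber bottle with blue cap, 70 mm across, about 135 mm tall, standing on the bench behind the machine. Origin: centre of its underside. Leave alone.
- tube_rack: White block rack, 66 x 126 x 45 mm, fixed to the bench in front of the machine, beside the rotor lid. Origin: centre of its underside. Leave alone.
- tube_a: Loose capped tube, 17 mm across (cap 21 mm), 106 mm long, standing in the rack, its cap's top 113 mm above the bench. Origin: centre of its underside. Leave alone.
- tube_b: A second tube like tube_a in the same rack. Leave alone.

How it is judged:
By the outcome, as a careful person would: the job done as asked, in the order asked, and still so for the second after the job is handed in, with the robot touching nothing.
It also fails if it takes over 45 s, if anything falls off the work surface, if the arm or the gripper's body presses on something with over 40 N, if the wrist force passes 120 N, or if a joint passes its speed limit or range.

## Robot

A 7-joint arm with a two-finger parallel gripper is mounted at the origin on the work surface. World frame = base frame: x ahead of the robot, y to its left, z up, the work surface at z = 0. Lengths are in m, angles in rad, forces in N, time in s.
With the tool pointing down it reaches from about 0.35 to 0.9 m from the base axis. Payload 7.2 kg.
Tool frame: the origin (TCP) lies at the very end of the fingers, on their centre line; the grasp point (between the pads) lies robot.grip_depth behind it (robot.grip_depth is the distance from the TCP to the grasp point, in m); z points along the fingers, y is the line along which they close (so a half turn about z gives the same grasp; the last joint's range is limited). The gripper opens to 88 mm and grips with 3 to 60 N. Pads are 20 mm wide; open, the fingers measure 115 mm over their backs; the gripper's body (75 mm by 178 mm) begins 61 mm behind the grasp point.
Start: joints at [1.179, 0.411, -0.013, 1.596, 0.006, 1.134, -0.082], TCP at [0.199, -0.593, 0.223] pointing down, gripper open.
Joint ranges: [-2.95, 2.95], [-0.29, 1.99], [-1.47, 1.44], [0.14, 2.54], [-1.03, 4.17], [0.13, 1.85], [-2.86, 2.86]. Speed limits (rad/s): [2.39, 2.39, 3.01, 3.01, 3.14, 3.14, 3.14].

## Interface

Orientations are given as a rotation vector (axis times angle).
In Python, from workcell import robot gives the robot as it stands. The module is installed in compiled form; this text tells all that it offers.
- The arm moves only by the tool jog_arm, never from a script. Its argument "plan" is a list of rows, each an object with "rotation": the turn, a rotation vector about the tool's x, y, z in degrees, a list of three; "translation": the shift along the tool's x, y, z in m, a list of three; "grip": the opening, from 0 (shut) to 1 (fully open). In form: [{"rotation": [rx, ry, rz], "translation": [x, y, z], "grip": grip}, ...]. A call has 1 to 8 rows; each row shifts and turns the commanded pose from where the row before left it, along the tool's axes as they then stand; what a row does not reach is not made up. A row lasts 1/8 s, in which the tool goes at most 62.5 mm and 10.7 degrees, less where a joint would pass 70% of its speed; a pose out of reach is approached as far as the arm can. A call with a gripper value outside its range is refused whole. The fingers move at their own pace and stop on an object; "force" is the grip in N (left out, the last holds). Time passes only in rows, so rows that do not move let the fingers close. It gives the time, the measured TCP pose, the force, the opening and the grip force at its end, in the units of the state.
- robot.sense(): the state, without advancing time (a new reading comes with each control period).
- robot.grab_frame(name): name is "scene" or "side" or "wrist"; returns (picture, depth): 420x560x3 uint8, red, green, blue; 420x560 float32, m along the optical axis (not along the pixel's ray), 0 where there is no reading.
- robot.calibration(name): a dict with "vfov" (degrees; the focal length in pixels is half the picture's height over the tangent of half this angle, whatever the lens; pixels are square), "cx", "cy" (the principal point, pixels), "origin" and "orientation" of the camera in the world; the wrist camera has in their place "T_tool_cam" (4x4, takes a point from camera to tool coordinates, whose origin is the TCP and whose axes are the flange's). Camera axes: x right, y down, z forward; pixel columns grow to the right and rows downward; lengths in m; the calibration is good to about 2 mm. The wrist camera is an equidistant fisheye: a pixel r from the principal point sees the ray r / f radians off the axis. A picture is of the moment at which its call begins: read the wrist's pose just before it. calibration takes no time and is no camera call.
- robot.hand_in(): hands the job in; it is judged then, once.
The state is a dict: "time_s": time; "joint_pos": joint angles; "dq": joint speeds; "joint_efforts": joint torques, N m; "tcp_pos": TCP position; "orientation": TCP orientation; "contact_force": force on the tool from outside, world axes, zero at the start; "wrist_torque": the same for the moment, N m; "opening": finger opening in m; "grasp_force": force on a finger pad.
Only numpy, scipy, OpenCV 4.12 (cv2) and the standard library are available. Lean on these libraries where they do the work, as an engineer would, in place of code of your own. Each camera call takes 0.05 s, during which the arm holds its last target. There are 200 camera calls.

## Working session

There is one attempt and no reset: what is moved stays moved. The work goes in short steps, Python scripts to look and compute and a tool call to move; the robot and the scene stay as the last step left them, time stands still between calls to the robot, and variables do not carry over. Pictures are saved under pics/ and viewed, at most 10 in all, crops included, and the job is handed in when it is done.

Besides the shell and the picture viewer there is one more tool, called after "Call:" by a JSON object that holds its "api" and its "payload". jog_arm: Moves the arm, as the interface text tells. Its arguments: {"type":"object","properties":{"plan":{"type":"array","items":{"type":"object","properties":{"rotation":{"type":"array","items":{"type":"number"}},"translation":{"type":"array","items":{"type":"number"}},"grip":{"type":"number"}}}},"force":{"type":"number"}},"required":["plan"]}

```bash
mkdir -p pics; cat > h.py <<'E'
import numpy as np, cv2
from scipy.spatial.transform import Rotation as R
from workcell import robot
def grab(n):
    s=robot.sense(); im,d=robot.grab_frame(n); c=robot.calibration(n); return s,im,d,c
def save(im,f): cv2.imwrite('pics/'+f,cv2.cvtColor(im,cv2.COLOR_RGB2BGR))
def Rm(o):
    o=np.array(o,float)
    return o if o.shape==(3,3) else (R.from_rotvec(o).as_matrix() if o.size==3 else R.from_quat(o).as_matrix())
def world(u,v,d,c,h=420):
    f=h/2/np.tan(np.radians(c['vfov'])/2)
    u,v,d=map(np.asarray,(u,v,d))
    p=np.stack([(u-c['cx'])/f*d,(v-c['cy'])/f*d,d],-1)
    return p@Rm(c['orientation']).T+np.array(c['origin'])
E
python3 - <<'E'
from h import *
s=robot.sense(); print(s, robot.grip_depth)
a=[]
for n in('scene','side'):
    s,im,d,c=grab(n); print(n,c); save(im,n+'0.png'); np.savez(n+'0.npz',im=im,d=d)
    a.append(im)
save(cv2.resize(np.hstack(a),(800,300),interpolation=cv2.INTER_AREA),'both0.png')
print(robot.calibration('wrist'))
E
```

```text
{'time_s': 0.0, 'joint_pos': array([ 1.17879676,  0.41190748, -0.01272228,  1.59703273,  0.00558717,
        1.13430027, -0.08220962]), 'dq': array([ 8.89461639e-04, -4.82635270e-04, -5.15838270e-04,  1.09101640e-03,
        4.73808307e-04, -3.01489940e-04, -3.90501525e-05]), 'joint_efforts': array([-2.58621736e-05, -5.87940323e+01,  6.41975440e-01, -2.91067815e+01,
       -5.36688894e-02,  1.82894839e-02,  1.33878925e-04]), 'tcp_pos': array([ 0.19866584, -0.59205233,  0.22180893]), 'orientation': array([-3.09895279e+00, -5.06179969e-01,  5.60149570e-04]), 'contact_force': array([-0.03783704,  1.00166309, -0.48850917]), 'wrist_torque': array([-0.0122103 , -0.0123399 , -0.00443286]), 'grasp_force': 0.0, 'opening': 0.08800163046012986} 0.0187
scene {'vfov': 54.409714172678655, 'cx': 279.7210695907184, 'cy': 208.54411783881037, 'origin': array([0.95864739, 0.63232298, 0.70587732]), 'orientation': array([-0.72617251, -2.54307286,  1.20898754])}
side {'vfov': 53.973351273679356, 'cx': 274.8901657013639, 'cy': 206.95839662817832, 'origin': array([0.37747349, 0.81078065, 1.00556654]), 'orientation': array([-0.36345815,  2.81334144, -1.11711839])}
{'vfov': 65.70646984690485, 'cx': 284.01915698287604, 'cy': 209.51074010904927, 'T_tool_cam': array([[ 2.40283376e-04, -9.59569516e-01, -2.81471643e-01,
         7.75978238e-02],
       [ 9.99999904e-01,  3.33909415e-04, -2.84667903e-04,
         7.86062686e-04],
       [ 3.67144674e-04, -2.81471548e-01,  9.59569504e-01,
        -1.62183240e-01],
       [ 0.00000000e+00,  0.00000000e+00,  0.00000000e+00,
         1.00000000e+00]])}
```

View pics/scene0.png

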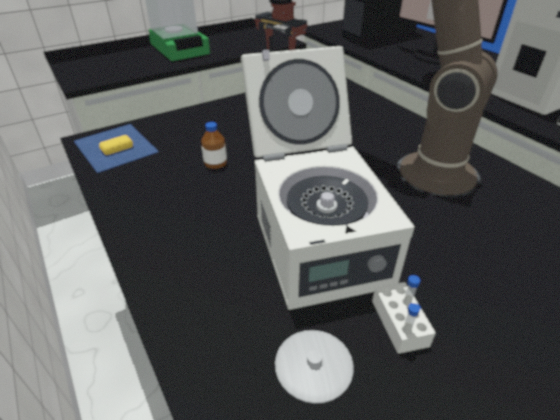

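View pics/side0.png

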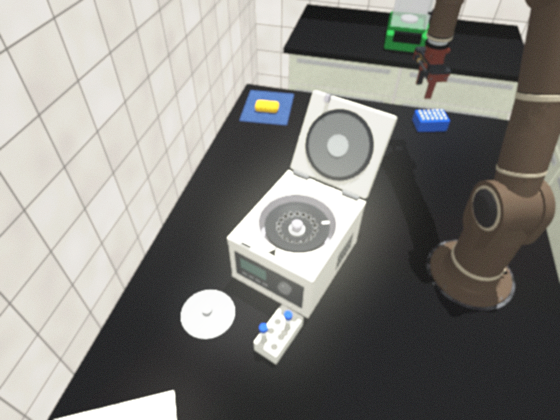

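```bash
cat >> h.py <<'E'
def topdown(im,c,z,x0,y0,n=320,mm=1.0):
    # image row = -x , col = -y (x up, y left), centre x0,y0
    j,i=np.meshgrid(np.arange(n),np.arange(n))
    X=x0-(i-n/2)*mm/1000; Y=y0-(j-n/2)*mm/1000
    P=np.stack([X,Y,np.full_like(X,z)],-1)-np.array(c['origin'])
    q=P@Rm(c['orientation']); f=210/np.tan(np.radians(c['vfov'])/2)
    u=q[...,0]/q[...,2]*f+c['cx']; v=q[...,1]/q[...,2]*f+c['cy']
    return cv2.remap(im,u.astype(np.float32),v.astype(np.float32),cv2.INTER_LINEAR)
E
python3 - <<'E'
from h import *
for n,pts in (('scene',dict(nut=(327,197),tri=(350,230),bar=(345,181))),('side',dict(nut=(297,225),tri=(272,253),bar=(325,223)))):
    z=np.load(n+'0.npz'); c=robot.calibration(n)
    for k,(u,v) in pts.items(): print(n,k,world(u,v,z['d'][v,u],c).round(4))
    # deck points
    vv,uu=np.mgrid[0:420,0:560]; W=world(uu,vv,z['d'],c); 
    m=(abs(W[...,2]-.18)<.006)&(z['d']>0)&(z['im'].min(-1)>120); print(W[m].min(0),W[m].max(0),np.median(W[m],0))
ims=[]
for n in('scene','side'):
    z=np.load(n+'0.npz'); c=robot.calibration(n)
    p=world(*( (327,197) if n=='scene' else (297,225)),z['d'][197 if n=='scene' else 225,327 if n=='scene' else 297],c)
    if n=='scene': p0=p.round(2)
    ims+= [cv2.resize(topdown(z['im'],c,zz,p0[0],p0[1]),(400,400)) for zz in (.165,)]
print(p0); save(np.hstack(ims),'td.png')
E
```

```text
scene nut [0.5077 0.0951 0.1717]
scene tri [0.5391 0.209  0.179 ]
scene bar [0.4305 0.0614 0.1643]
[-0.79087785 -1.91309858  0.17400685] [0.99363412 0.26621096 0.18599261] [0.5115953  0.10548626 0.17898072]
side nut [0.5011 0.1016 0.1745]
side tri [0.5407 0.211  0.1787]
side bar [0.431  0.0666 0.1643]
[ 0.16145565 -1.49014146  0.17400319] [1.22856764 0.35163777 0.18599502] [0.5231443  0.08064256 0.17889526]
[0.51 0.1  0.17]
```

View pics/td.png

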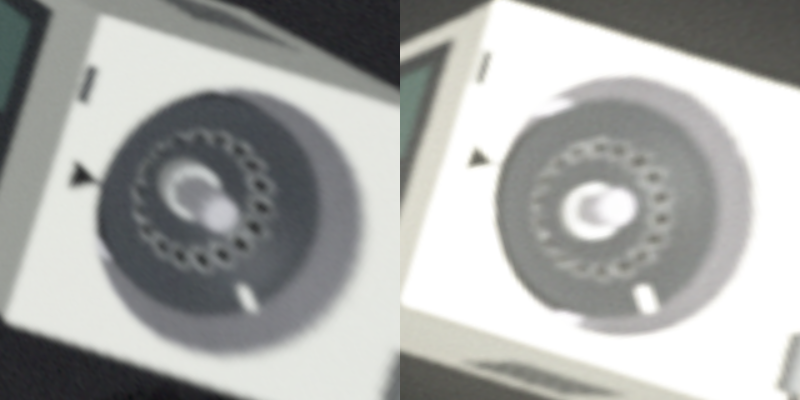

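Call:
{"api": "jog_arm", "payload": {"plan": [{"translation": [0, 0, -0.055], "rotation": [0, 0, 0], "grip": 0}, {"translation": [0, 0, -0.055], "rotation": [0, 0, 0], "grip": 0}, {"translation": [0, 0, -0.055], "rotation": [0, 0, 0], "grip": 0}, {"translation": [0, 0, -0.055], "rotation": [0, 0, 0], "grip": 0}, {"translation": [0, 0, -0.055], "rotation": [0, 0, 0], "grip": 0}, {"translation": [0.03, -0.04, 0], "rotation": [0, 0, 0], "grip": 0}, {"translation": [0.03, -0.04, 0], "rotation": [0, 0, 0], "grip": 0}, {"translation": [0.03, -0.04, 0], "rotation": [0, 0, 0], "grip": 0}]}}

```text
time_s: 1.1
tcp_pos: [0.2463, -0.4485, 0.4972]
orientation: [-3.1, -0.506, 0.0]
contact_force: [0.7, -0.0, 1.2]
opening: 0.0109
grasp_force: 0.0
```

```bash
python3 - <<'E'
from h import *
s=robot.sense(); print(Rm(s['orientation']).round(3),s['tcp_pos'],s['joint_pos'].round(2))
p=np.array([.451,.149,.25]); print((p-s['tcp_pos'])@Rm(s['orientation']))
# axis: bowl circle & rotor disc fit from initial images
for n in('scene','side'):
    z=np.load(n+'0.npz'); c=robot.calibration(n); vv,uu=np.mgrid[0:420,0:560]; W=world(uu,vv,z['d'],c)
    m=(abs(W[...,2]-.165)<.004)&(np.hypot(W[...,0]-.506,W[...,1]-.0935)<.1)&(z['d']>0)
    q=W[m][:,:2]
    # outer-edge support fit: circle r=.088 minimising outliers
    r=np.hypot(*(q-[.506,.0935]).T); print(n,m.sum(),np.percentile(r,[1,5,50,95,99]))
    from scipy.optimize import minimize
    def cost(a):
        r=np.hypot(*(q-a).T); return np.mean(np.clip(r-.088,0,.01))+np.mean(np.clip(.068-r,0,.01))
    print(minimize(cost,[.506,.0935],method='Nelder-Mead').x)
E
```

```text
[[ 0.948  0.318 -0.   ]
 [ 0.318 -0.948  0.001]
 [-0.    -0.001 -1.   ]] [ 0.2463449  -0.44853636  0.49721632] [ 1.03  0.11 -0.06  1.36  0.01  1.67 -0.28]
[ 0.38413456 -0.5012451   0.24747385]
scene 1673 [0.01072002 0.06222883 0.07591716 0.08726028 0.08988707]
[0.50551447 0.09119659]
side 1272 [0.01192417 0.061845   0.07621046 0.08755748 0.08935155]
[0.5052088  0.09206705]
```

Call:
{"api": "jog_arm", "payload": {"plan": [{"translation": [0.04, -0.045, 0], "rotation": [0, 0, 0], "grip": 0}, {"translation": [0.04, -0.045, 0], "rotation": [0, 0, 0], "grip": 0}, {"translation": [0.04, -0.045, 0], "rotation": [0, 0, 0], "grip": 0}, {"translation": [0.04, -0.045, 0], "rotation": [0, 0, 0], "grip": 0}, {"translation": [0.04, -0.045, 0], "rotation": [0, 0, 0], "grip": 0}, {"translation": [0.04, -0.045, 0], "rotation": [0, 0, 0], "grip": 0}, {"translation": [0.04, -0.045, 0], "rotation": [0, 0, 0], "grip": 0}, {"translation": [0.04, -0.045, 0], "rotation": [0, 0, 0], "grip": 0}]}}

```text
time_s: 2.1
tcp_pos: [0.435, -0.0052, 0.4976]
orientation: [3.1, 0.506, 0.0]
contact_force: [1.3, -0.3, -0.3]
opening: 0.0006
grasp_force: 0.0
```

Call:
{"api": "jog_arm", "payload": {"plan": [{"translation": [0.02, -0.045, 0], "rotation": [0, 0, 0], "grip": 0}, {"translation": [0.02, -0.045, 0], "rotation": [0, 0, 0], "grip": 0}, {"translation": [0.02, -0.04, 0], "rotation": [0, 0, 0], "grip": 0}, {"translation": [0, 0, 0.055], "rotation": [0, 0, 0], "grip": 0}, {"translation": [0, 0, 0.055], "rotation": [0, 0, 0], "grip": 0}, {"translation": [0, 0, 0.055], "rotation": [0, 0, 0], "grip": 0}, {"translation": [0, 0, 0.055], "rotation": [0, 0, 0], "grip": 0}, {"translation": [0, 0, 0.03], "rotation": [0, 0, 0], "grip": 0}]}}

```text
time_s: 3.1
tcp_pos: [0.4488, 0.1346, 0.2448]
orientation: [3.1, 0.507, -0.006]
contact_force: [-0.0, -0.3, 0.1]
opening: 0.0007
grasp_force: 0.0
```

```bash
python3 - <<'E'
from h import *
s=robot.sense(); print(s['time_s'],s['tcp_pos'],s['joint_pos'].round(2),s['contact_force'].round(2),s['opening'])
p=np.array([.451,.149,.195]); print((p-s['tcp_pos'])@Rm(s['orientation']))
a=[]
for n in('scene','side','wrist'):
    _,im,d,c=grab(n); a.append(im[80:320,120:460] if n!='wrist' else cv2.resize(im,(340,240)))
save(np.hstack(a)[:, :],'x.png'); save(cv2.resize(np.vstack([np.hstack(a[:2]),np.hstack([a[2],a[2]*0])]),(800,565)),'hover.png')
E
```

```text
3.1 [0.44883196 0.13457327 0.24478406] [ 0.31  0.21 -0.79  1.89  0.16  1.12 -1.8 ] [-0.02 -0.25  0.13] 0.0006693830609943853
[ 0.00682325 -0.01297806  0.0497624 ]
```

View pics/hover.png

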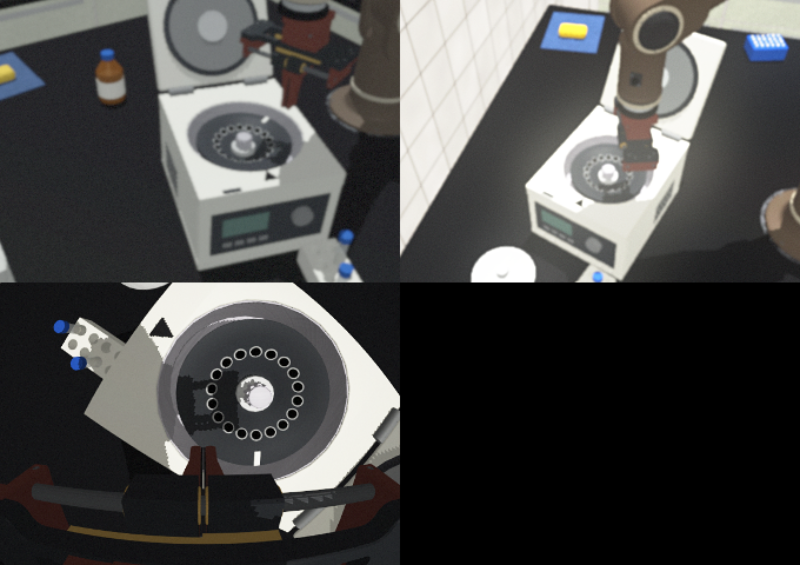

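```bash
cat >> h.py <<'E'
AX=np.array([.5055,.092])
def project(P,n,c,s):
    if n=='wrist':
        T=np.eye(4);T[:3,:3]=Rm(s['orientation']);T[:3,3]=s['tcp_pos'];T=T@np.array(c['T_tool_cam'])
        q=(P-T[:3,3])@T[:3,:3]; f=210/np.tan(np.radians(c['vfov'])/2)
        rr=np.hypot(q[...,0],q[...,1]); th=np.arctan2(rr,q[...,2]); k=f*th/np.maximum(rr,1e-9)
        return q[...,0]*k+c['cx'],q[...,1]*k+c['cy']
    q=(P-np.array(c['origin']))@Rm(c['orientation']); f=210/np.tan(np.radians(c['vfov'])/2)
    return q[...,0]/q[...,2]*f+c['cx'],q[...,1]/q[...,2]*f+c['cy']
def polar(im,n,c,s,z,r0,r1,ax=AX):
    a=np.radians(np.arange(0,360,.5)); r=np.arange(r0,r1,.001)
    P=np.stack([ax[0]+r[:,None]*np.cos(a),ax[1]+r[:,None]*np.sin(a),np.full((len(r),len(a)),z)],-1)
    u,v=project(P,n,c,s)
    return cv2.remap(im,u.astype(np.float32),v.astype(np.float32),cv2.INTER_LINEAR)
def bar(n,ax=AX,z=.165):
    s,im,d,c=grab(n)
    p=polar(im,n,c,s,z,.070,.087,ax).min(-1).astype(float)
    g=p.mean(0)                      # matched filter: 5 deg bar minus flanks
    k=np.r_[-np.ones(10)/20,np.zeros(6),np.ones(9)/9,np.zeros(6),-np.ones(10)/20]
    f=np.convolve(np.r_[g[-20:],g,g[:20]],k,'same')[20:-20]
    i=int(f.argmax()); w=np.arange(i-6,i+7); gg=np.clip(g[w%720]-np.median(g),0,None)
    return s['time_s'], (gg@w/gg.sum())/2, f[i], im,s,c
E
python3 - <<'E'
from h import *
for n in('scene','wrist'):
    t,a,q,im,s,c=bar(n); print(n,t,a,q)
    p=polar(im,n,c,s,.18,.108,.135).min(-1).astype(float)
    b=(p<90); b[:,:80]=0; b[:,220:]=0; save(np.dstack([p.astype(np.uint8)]*3),n+'p.png')
    cc=cv2.connectedComponentsWithStats(b.astype(np.uint8)); print([(int(x[4]),*(y/[2,1]).round(2)) for x,y in zip(cc[2],cc[3]) if x[4]>15])
    # bowl edge: bright deck vs darker wall along r
    P=polar(im,n,c,s,.18,.09,.125).mean(-1)
    e=[90+int(np.diff(cv2.GaussianBlur(P[:,i:i+1],(1,5),0)[:,0].astype(float)).argmax()) for i in range(0,720,60)]; print(e)
E
```

```text
scene 3.25 201.51893657960414 108.92026143790847
[(20072, np.float64(180.22), np.float64(13.5)), (88, np.float64(72.79), np.float64(12.83))]
[101, 103, 103, 103, 91, 104, 102, 102, 102, 104, 102, 103]
wrist 3.3 202.58182594637464 175.4075163398692
[(19916, np.float64(181.06), np.float64(13.51)), (244, np.float64(72.84), np.float64(12.51))]
[101, 101, 101, 104, 104, 103, 116, 98, 105, 104, 103, 103]
```

Call:
{"api": "jog_arm", "payload": {"plan": [{"translation": [0.007, -0.013, 0.03], "rotation": [0, 0, 0], "grip": 0}, {"translation": [0, 0, 0.03], "rotation": [0, 0, 0], "grip": 0}, {"translation": [0, 0, 0.014], "rotation": [0, 0, 0], "grip": 0}, {"translation": [0, 0, 0], "rotation": [0, 0, 0], "grip": 0}, {"translation": [0, 0, 0], "rotation": [0, 0, 0], "grip": 0}]}}

```text
time_s: 3.98
tcp_pos: [0.4537, 0.1501, 0.1749]
orientation: [-3.101, -0.506, -0.003]
contact_force: [0.2, 0.8, 0.2]
opening: 0.0005
grasp_force: 0.0
```

Call:
{"api": "jog_arm", "payload": {"plan": [{"translation": [0, 0, 0.005], "rotation": [0, 0, 0], "grip": 0}, {"translation": [0, 0, 0], "rotation": [0, 0, 0], "grip": 0}]}}

```text
time_s: 4.22
tcp_pos: [0.4529, 0.1497, 0.1687]
orientation: [3.1, 0.506, 0.0]
contact_force: [0.3, -0.6, -0.3]
opening: 0.0004
grasp_force: 0.0
```

Call:
{"api": "jog_arm", "payload": {"plan": [{"translation": [0, 0, 0.005], "rotation": [0, 0, 0], "grip": 0}, {"translation": [0, 0, 0], "rotation": [0, 0, 0], "grip": 0}]}}

```text
time_s: 4.47
tcp_pos: [0.4531, 0.1502, 0.1638]
orientation: [-3.1, -0.507, -0.001]
contact_force: [0.5, -0.2, 5.9]
opening: 0.0006
grasp_force: 2.6
```

Call:
{"api": "jog_arm", "payload": {"plan": [{"translation": [-0.0097, 0.0051, 0], "rotation": [0, 0, 0], "grip": 0}, {"translation": [-0.0168, 0.0137, 0], "rotation": [0, 0, 0], "grip": 0}, {"translation": [-0.0165, 0.028, 0], "rotation": [0, 0, 0], "grip": 0}, {"translation": [-0.0037, 0.0322, -0.02], "rotation": [0, 0, 0], "grip": 0}, {"translation": [0, 0.012, -0.03], "rotation": [0, 0, 0], "grip": 0}, {"translation": [0, -0.02, 0], "rotation": [0, 0, 0], "grip": 0}]}}

```text
time_s: 5.22
tcp_pos: [0.4322, 0.0653, 0.215]
orientation: [3.101, 0.498, 0.004]
contact_force: [-0.1, 0.6, 0.0]
opening: 0.0005
grasp_force: 0.0
```

```bash
python3 - <<'E'
from h import *
s=robot.sense(); print(s['tcp_pos'],s['contact_force'])
for n in('wrist','wrist','scene','wrist','wrist','wrist'):
    t,a,q,im,s,c=bar(n); print(n,round(t,3),round(a,2),round(q))
save(im,'w1.png')
s=robot.sense(); print(s['tcp_pos'],((s['tcp_pos'][:2]-AX)))
E
```

```text
[0.43218857 0.06534188 0.21500982] [-0.11218664  0.57401721  0.00652738]
wrist 5.225 323.31 190
wrist 5.275 333.15 188
scene 5.325 343.55 109
wrist 5.375 352.91 194
wrist 5.425 2.53 130
wrist 5.475 12.44 95
[0.43081747 0.06701529 0.21315732] [-0.07468253 -0.02498471]
```

Call:
{"api": "jog_arm", "payload": {"plan": [{"translation": [0, 0, 0.02], "rotation": [0, 0, 0], "grip": 0}, {"translation": [0, 0, 0.015], "rotation": [0, 0, 0], "grip": 0}, {"translation": [0, 0, 0], "rotation": [0, 0, 0], "grip": 0}, {"translation": [0, 0, 0], "rotation": [0, 0, 0], "grip": 0}, {"translation": [0, 0, 0], "rotation": [0, 0, 0], "grip": 0}, {"translation": [0, 0, 0], "rotation": [0, 0, 0], "grip": 0}, {"translation": [0, 0, 0], "rotation": [0, 0, 0], "grip": 0}, {"translation": [0, 0, 0], "rotation": [0, 0, 0], "grip": 0}]}}

```text
time_s: 6.52
tcp_pos: [0.4312, 0.0677, 0.1788]
orientation: [3.1, 0.506, 0.0]
contact_force: [0.6, -0.7, 0.1]
opening: 0.0005
grasp_force: 0.0
```

Call:
{"api": "jog_arm", "payload": {"plan": [{"translation": [0, 0, 0], "rotation": [0, 0, 0], "grip": 0}, {"translation": [0, 0, 0], "rotation": [0, 0, 0], "grip": 0}, {"translation": [0, 0, 0], "rotation": [0, 0, 0], "grip": 0}, {"translation": [0, 0, 0], "rotation": [0, 0, 0], "grip": 0}, {"translation": [0, 0, 0], "rotation": [0, 0, 0], "grip": 0}, {"translation": [0, 0, 0], "rotation": [0, 0, 0], "grip": 0}, {"translation": [0, 0, 0], "rotation": [0, 0, 0], "grip": 0}, {"translation": [0, 0, 0], "rotation": [0, 0, 0], "grip": 0}]}}

```text
time_s: 7.52
tcp_pos: [0.4312, 0.0677, 0.1786]
orientation: [3.101, 0.506, 0.0]
contact_force: [-0.2, -0.4, -0.5]
opening: 0.0005
grasp_force: 0.0
```

```bash
python3 - <<'E'
from h import *
s=robot.sense(); print(s['tcp_pos'],s['contact_force'])
for n in('scene','wrist','scene','wrist','scene','wrist'):
    t,a,q,im,s,c=bar(n); print(n,round(t,3),round(a,2),round(q))
E
```

```text
[0.43116141 0.0676991  0.17864549] [-0.20159699 -0.4438477  -0.50005039]
scene 7.525 358.53 119
wrist 7.575 56.72 14
scene 7.625 13.52 124
wrist 7.675 57.16 14
scene 7.725 28.05 126
wrist 7.775 57.17 14
```

Call:
{"api": "jog_arm", "payload": {"plan": [{"translation": [0, 0, 0.005], "rotation": [0, 0, 0], "grip": 0}, {"translation": [0, 0, 0.003], "rotation": [0, 0, 0], "grip": 0}, {"translation": [0, 0, 0], "rotation": [0, 0, 0], "grip": 0}, {"translation": [0, 0, 0], "rotation": [0, 0, 0], "grip": 0}, {"translation": [0, 0, 0], "rotation": [0, 0, 0], "grip": 0}, {"translation": [0, 0, 0], "rotation": [0, 0, 0], "grip": 0}, {"translation": [0, 0, 0], "rotation": [0, 0, 0], "grip": 0}, {"translation": [0, 0, 0], "rotation": [0, 0, 0], "grip": 0}]}}

```text
time_s: 8.82
tcp_pos: [0.4312, 0.0677, 0.1706]
orientation: [3.1, 0.506, 0.0]
contact_force: [-0.1, -0.4, -0.4]
opening: 0.0006
grasp_force: 0.0
```

Call:
{"api": "jog_arm", "payload": {"plan": [{"translation": [0, 0, 0], "rotation": [0, 0, 0], "grip": 0}, {"translation": [0, 0, 0], "rotation": [0, 0, 0], "grip": 0}, {"translation": [0, 0, 0], "rotation": [0, 0, 0], "grip": 0}, {"translation": [0, 0, 0], "rotation": [0, 0, 0], "grip": 0}, {"translation": [0, 0, 0], "rotation": [0, 0, 0], "grip": 0}, {"translation": [0, 0, 0], "rotation": [0, 0, 0], "grip": 0}, {"translation": [0, 0, 0], "rotation": [0, 0, 0], "grip": 0}, {"translation": [0, 0, 0], "rotation": [0, 0, 0], "grip": 0}]}}

```text
time_s: 9.82
tcp_pos: [0.4312, 0.0677, 0.1706]
orientation: [3.1, 0.507, 0.0]
contact_force: [0.1, -0.7, 0.5]
opening: 0.0004
grasp_force: 0.0
```

```bash
python3 - <<'E'
from h import *
s=robot.sense(); print(s['tcp_pos'],s['contact_force'])
for n in('scene','wrist','scene','wrist','scene'):
    t,a,q,im,s,c=bar(n); print(n,round(t,3),round(a,2),round(q))
E
```

```text
[0.43115259 0.06770898 0.17062995] [ 0.09764052 -0.67829293  0.47343644]
scene 9.825 284.51 108
wrist 9.875 289.6 187
scene 9.925 294.98 104
wrist 9.975 299.62 189
scene 10.025 304.98 102
```

Call:
{"api": "jog_arm", "payload": {"plan": [{"translation": [0, 0, 0], "rotation": [0, 0, 0], "grip": 0}, {"translation": [0, 0, 0], "rotation": [0, 0, 0], "grip": 0}, {"translation": [0, 0, 0], "rotation": [0, 0, 0], "grip": 0}, {"translation": [0, 0, 0], "rotation": [0, 0, 0], "grip": 0}, {"translation": [0, 0, 0], "rotation": [0, 0, 0], "grip": 0}, {"translation": [0, 0, 0], "rotation": [0, 0, 0], "grip": 0}, {"translation": [0, 0, 0], "rotation": [0, 0, 0], "grip": 0}, {"translation": [0, 0, 0], "rotation": [0, 0, 0], "grip": 0}]}}

```text
time_s: 11.08
tcp_pos: [0.4311, 0.0677, 0.1706]
orientation: [3.1, 0.506, -0.0]
contact_force: [-0.1, 0.6, 0.6]
opening: 0.0002
grasp_force: 0.0
```

```bash
python3 - <<'E'
from h import *
for n in('scene','scene','scene'):
    t,a,q,im,s,c=bar(n); print(n,round(t,3),round(a,2),round(q))
print(robot.sense()['time_s'])
E
```

```text
scene 11.075 42.52 124
scene 11.125 46.95 125
scene 11.175 50.98 127
11.225
```

Call:
{"api": "jog_arm", "payload": {"plan": [{"translation": [0, 0, 0.008], "rotation": [0, 0, 0], "grip": 0}, {"translation": [0, 0, 0], "rotation": [0, 0, 0], "grip": 0}]}}

```text
time_s: 11.48
tcp_pos: [0.4315, 0.0678, 0.1626]
orientation: [-3.101, -0.506, -0.001]
contact_force: [-0.4, 0.2, 8.0]
opening: 0.0006
grasp_force: 3.9
```

```bash
python3 - <<'E'
from h import *
for n in('scene','wrist','scene'):
    t,a,q,im,s,c=bar(n,z=.162); print(n,round(t,3),round(a,2),round(q),s['contact_force'].round(1),s['tcp_pos'])
    p=polar(im,n,c,s,.18,.108,.135).min(-1).astype(float)
    b=(p<90); b[:,:80]=0; b[:,220:]=0
    cc=cv2.connectedComponentsWithStats(b.astype(np.uint8)); print([(int(x[4]),*(y/[2,1]).round(2)) for x,y in zip(cc[2],cc[3]) if x[4]>15])
    if n=='wrist': save(im,'w2.png')
E
```

```text
scene 11.475 62.93 110 [-0.4  0.2  8. ] [0.43150685 0.06780717 0.16256584]
[(20072, np.float64(180.22), np.float64(13.5)), (88, np.float64(72.77), np.float64(12.7))]
wrist 11.525 62.25 191 [-0.7 -0.5  7.7] [0.43152651 0.06782438 0.16274276]
[(18136, np.float64(193.35), np.float64(13.48)), (2024, np.float64(57.85), np.float64(13.69))]
scene 11.575 62.93 110 [-1.1 -1.2  7.7] [0.43153131 0.06782032 0.16280754]
[(20071, np.float64(180.22), np.float64(13.5)), (89, np.float64(72.76), np.float64(12.87))]
```

View pics/w2.png

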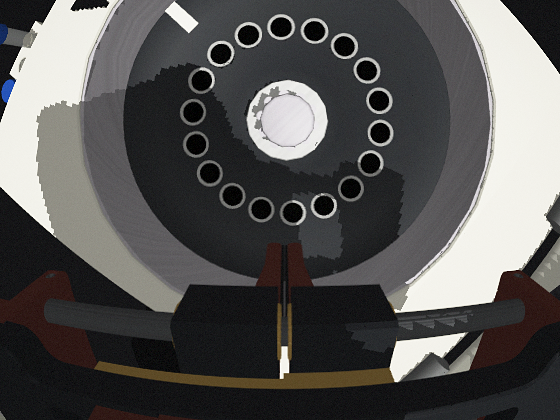

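Call:
{"api": "jog_arm", "payload": {"plan": [{"translation": [0.0, 0.003, 0], "rotation": [0, 0, 0], "grip": 0}, {"translation": [0.0002, 0.004, 0], "rotation": [0, 0, 0], "grip": 0}, {"translation": [0.0004, 0.004, 0], "rotation": [0, 0, 0], "grip": 0}, {"translation": [0.0005, 0.003, 0], "rotation": [0, 0, 0], "grip": 0}, {"translation": [0, 0, 0], "rotation": [0, 0, 0], "grip": 0}]}}

```text
time_s: 12.25
tcp_pos: [0.4374, 0.0548, 0.1629]
orientation: [3.1, 0.506, 0.002]
contact_force: [-0.9, 0.8, 7.1]
opening: 0.0002
grasp_force: 3.5
```

```bash
python3 - <<'E'
from h import *
ims=[]
for n in('scene','wrist','side'):
    t,a,q,im,s,c=bar(n,z=.162); print(n,round(t,3),round(a,2),round(q),s['contact_force'].round(1),s['tcp_pos'])
    if n!='wrist': ims.append(cv2.resize(topdown(im,c,.165,AX[0],AX[1]+.06,n=200),(400,400)))
save(np.hstack(ims),'td2.png')
E
```

```text
scene 12.25 73.48 117 [-0.9  0.8  7.1] [0.43737578 0.05483839 0.16294221]
wrist 12.3 73.1 180 [0.4 0.4 7. ] [0.43731158 0.05493715 0.16294619]
side 12.35 73.5 110 [-0.9  0.3  6.2] [0.43731072 0.05494491 0.1629582 ]
```

View pics/td2.png

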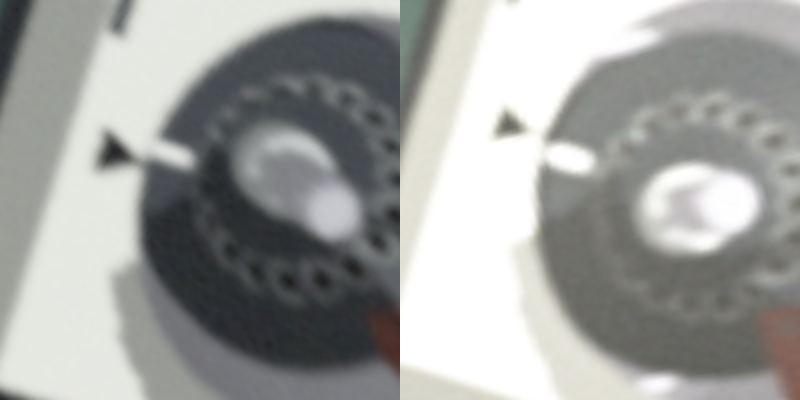

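Call:
{"api": "jog_arm", "payload": {"plan": [{"translation": [0, 0, -0.004], "rotation": [0, 0, 0], "grip": 0}, {"translation": [0, 0, -0.01], "rotation": [0, 0, 0], "grip": 0}, {"translation": [0, 0, -0.03], "rotation": [0, 0, 0], "grip": 0}, {"translation": [0, 0, -0.05], "rotation": [0, 0, 0], "grip": 0}, {"translation": [0, 0, -0.04], "rotation": [0, 0, 0], "grip": 0}, {"translation": [0, 0, 0], "rotation": [0, 0, 0], "grip": 0}]}}

```text
time_s: 13.15
tcp_pos: [0.4379, 0.0551, 0.2995]
orientation: [3.099, 0.506, 0.008]
contact_force: [-0.6, 0.2, 0.3]
opening: 0.0005
grasp_force: 0.0
```

```bash
python3 - <<'E'
from h import *
for n in('scene','wrist','side','wrist'):
    t,a,q,im,s,c=bar(n); print(n,round(t,3),round(a,2),round(q))
    p=polar(im,n,c,s,.18,.108,.135).min(-1).astype(float)
    b=(p<90); b[:,:130]=0; b[:,170:]=0
    cc=cv2.connectedComponentsWithStats(b.astype(np.uint8)); print([(int(x[4]),*(y/[2,1]).round(2)) for x,y in zip(cc[2],cc[3]) if 15<x[4]<1000])
print(s['tcp_pos'])
save(im,'fin.png')
E
```

```text
scene 13.15 72.88 125
[(87, np.float64(72.76), np.float64(12.78))]
wrist 13.2 72.69 177
[(252, np.float64(72.94), np.float64(12.7))]
side 13.25 73.01 124
[]
wrist 13.3 72.69 177
[(249, np.float64(72.91), np.float64(12.8))]
[0.43597387 0.05451035 0.29582278]
```

View pics/fin.png

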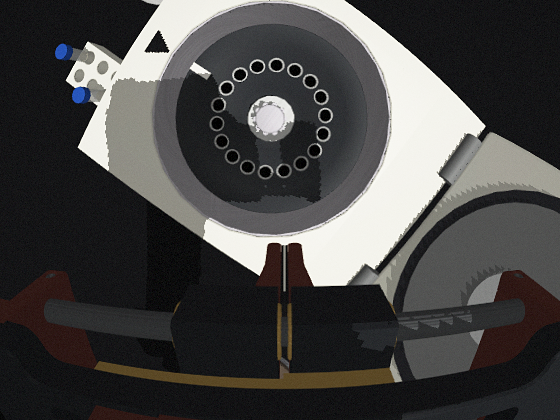

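The bar at (200,70) lies opposite the triangle at (158,42). It is at rest, within about 0.3° of the pointer, and the hand is clear.

```bash
python3 -c "
from workcell import robot
print(robot.hand_in())"
```

```text
the job is handed in; nothing more can be done
None
```

I flicked the rotor anticlockwise to about 3.4 rad/s, and it ran untouched for about 6 s. I then braked it on the rim, eased it forward the last 10° with the finger still pressed, and lifted away. The index bar rests within about 0.3° of the pointer, and the job is handed in.

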